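# Swap the containers round to their right stations

## Robot

A 6-joint arm with a two-finger parallel gripper is mounted at the origin on the work surface. World frame = base frame: x ahead of the robot, y to its left, z up, the work surface at z = 0. Lengths are in m, angles in rad, forces in N, time in s.
With the tool pointing down it reaches from about 0.275 to 0.775 m from the base axis. Payload 14.6 kg.
Tool frame: the origin (TCP) lies midway between the tips of the shut fingers; the grasp point (between the pads) lies 19 mm behind it (r.grip_point_offset is the distance from the TCP to the grasp point, in m); z points along the fingers, y is the direction in which the jaws open and shut (so a half turn about z gives the same grasp; the last joint's range is limited). The gripper opens to 85 mm and grips with 20 to 120 N. Pads are 22 mm wide; open, the fingers measure 114 mm over their backs; the gripper's body (76 mm by 85 mm) begins 54 mm behind the grasp point. The pads swing forward as they close: fully open they stand 13 mm farther back than shut.
Start: joints at [-1.338, 0.263, -0.048, 1.259, 0, 1.415], TCP at [0.199, -0.486, 0.231] pointing down, gripper open.
Joint ranges: [-2.65, 2.65], [-0.89, 1.7], [-1.18, 1.37], [-2.13, 2.11], [-1.35, 1.29], [-3.14, 3.14]. Speed limits (rad/s): [1.89, 1.89, 2.57, 2.79, 3.14, 3.14].

## Interface

Orientations are given as a unit quaternion [w, x, y, z].
In Python, from workcell import get_obs, optics, sign_off, r gives the robot as it stands.
- The arm moves only by the shell command python3 -m creep 'ROWS' [FORCE]. ROWS is JSON, a list of rows, each a list of 7 numbers: the shift along the tool's x, y, z scaled (see below), then the turn, a rotation vector about the tool's x, y, z scaled (see below), then the opening, from 0 (shut) to 1 (fully open). A call has 1 to 5 rows; each row is the pose to reach, as a shift and turn from the pose commanded when the call began, along the tool's axes at that moment; what a row does not reach only later rows make up. The controller multiplies each number of a shift by 0.5 m and each number of a turn by 2 rad. A row lasts 1/12 s, in which the tool goes at most 41.7 mm and 7.16 degrees, less where a joint would pass 70% of its speed; a pose out of reach is approached as far as the arm can. A call with a number of a shift or a turn outside -1 to 1 is refused whole. A call with a gripper value outside its range is refused whole. The fingers move at their own pace and stop on an object; FORCE is the grip in N (left out, the last holds). Time passes only in rows, so rows that repeat a pose let the fingers close. It gives the time, the measured TCP pose, the force and the opening at its end, in the units of the state.
- get_obs(): the state, without advancing time (a new reading comes with each control period).
- optics.get_image(name): name is "side" or "top" or "wrist"; returns a dict with "frame" (400x640x3 uint8, red, green, blue), "depth" (400x640 float32, m along the optical axis (not along the pixel's ray), 0 where there is no reading), "fx", "fy", "cx", "cy" (pixels), "R" (3x3) and "t" (3): a world point X has camera coordinates R X + t; the wrist camera has in their place "T_tool_cam" (4x4, takes a point from camera to tool coordinates, whose origin is the TCP and whose axes are the flange's). Camera axes: x right, y down, z forward; pixel columns grow to the right and rows downward; lengths in m; the calibration is good to about 2 mm. The wrist camera is an equidistant fisheye: a pixel r from the principal point sees the ray r / f radians off the axis. A picture is of the moment at which its call begins: read the wrist's pose just before it.
- sign_off(): hands the job in, once; it reports no verdict.
The state is a dict: "time_s": time; "joint_positions": joint angles; "dq": joint speeds; "effort": joint torques, N m; "tool_pos": TCP position; "orientation": TCP orientation; "ft_force": force on the tool from outside, world axes, zero at the start; "torque": the same for the moment, N m; "finger_gap": opening from 0.0 (shut) to 1.0 (fully open).
Only numpy, scipy, OpenCV 4.12 (cv2) and the standard library are available. Lean on these libraries where they do the work, as an engineer would, in place of code of your own. Each camera call takes 0.05 s, during which the arm holds its last target.

## Task

On this titration bench three containers stand on each other's places: put the white conical flask on the round plate of the magnetic stirrer, the squat jar on the square pan of the balance and the amber bottle in the round steel saucer, each upright and in the middle. Every one of those places is taken, so park one container on the empty black rubber mat on the way, and never stand one on the bare bench. Set them down without dropping or tipping them over, and leave the small meter, the tube in its block and the tip box where they are.

Things in the scene. Friction and masses are not known exactly. Their poses are not given: they have to be found in the camera images.
- flask_centre (a point): White plastic conical flask with a black stopper, 110 mm tall in all, loose, 0.08 to 0.17 kg. This point is on its axis, 55 mm above its foot; z up. Foot 64 mm across; the cone ends 62 mm above the foot; from there to 100 mm up it is a straight neck 28 mm across, the place to grip (e.g. 86 mm above the foot); stopper 22 mm across above that. At the start it stands in the saucer.
- jar_centre (a point): Squat round clear glass jar with an aluminium lid, 56 mm tall, loose, 0.10 to 0.20 kg. This point is on its axis, 28 mm above its foot; z up. Glass 52 mm across up to 40 mm, lid 54 mm across from 40 to 56 mm; grip across the sides or the lid. At the start it stands on the stirrer.
- bottle_centre (a point): Slim amber glass bottle with a black cap, 86 mm tall, loose, 0.09 to 0.18 kg. This point is on its axis, 43 mm above its foot; z up. Straight body 42 mm across up to 60 mm above the foot (grip there), then a shoulder and a cap 28 mm across. At the start it stands on the balance.
- stirrer_top (a point): Magnetic stirrer, fixed: a grey box 120 x 120 mm with a knob on the front and a round white plate 96 mm across on top. This point is the middle of the plate's upper face, 40 mm above the bench; z up. Place of the flask.
- balance_top (a point): Small balance, fixed: a low white housing 135 x 110 mm with a display at the front and a square steel pan 86 x 86 mm. This point is the middle of the pan's upper face, 30 mm above the bench; z up. The pan does not give. Place of the jar.
- saucer_top (a point): Round steel saucer, fixed, 108 mm across at the rim, flat floor about 84 mm across, rim 12 mm above the bench. This point is the middle of its floor, 6 mm above the bench; z up. Place of the bottle.
- mat_top (a point): Empty square black rubber mat, fixed, 100 x 100 x 8 mm: the free spot. This point is the middle of its upper face, 8 mm above the bench; z up.
- meter_centre (a point): Bystander: small white room meter with a grey screen lying flat, 56 x 56 x 22 mm, loose. This point is its centre, 11 mm above the bench. Leave alone.
- tube_centre (a point): Bystander: short clear tube with an orange cap in a white block 44 x 44 mm, 57 mm tall in all, loose. This point is on its axis, 28.5 mm above the bench. Leave alone.
- tipbox_centre (a point): Bystander: grey box with a clear lid, 52 x 58 x 40 mm, loose. This point is its centre, 20 mm above the bench. Leave alone.

How it is judged:
On the way:
1. one of the three containers stands, released, on the rubber mat (((horizontal distance between flask_centre and mat_top below 0.04 m and z of flask_centre in the frame of mat_top between 0.051 and 0.06 m and angle between flask_centre's own z axis and vertical below 0.1 rad and linear speed of flask below 0.02 m/s and contact force between the fingers and flask below 0.05 N) or (horizontal distance between jar_centre and mat_top below 0.04 m and z of jar_centre in the frame of mat_top between 0.024 and 0.033 m and angle between jar_centre's own z axis and vertical below 0.1 rad and linear speed of jar below 0.02 m/s and contact force between the fingers and jar below 0.05 N) or (horizontal distance between bottle_centre and mat_top below 0.04 m and z of bottle_centre in the frame of mat_top between 0.039 and 0.048 m and angle between bottle_centre's own z axis and vertical below 0.1 rad and linear speed of bottle below 0.02 m/s and contact force between the fingers and bottle below 0.05 N))), for 0.2 s.
At the end, for the whole second after the job is handed in: The flask stands on the stirrer's plate, the jar on the balance's pan and the bottle in the saucer, each within 15 mm of the middle, upright within 0.1 rad, released and at rest (horizontal distance between flask_centre and stirrer_top below 0.015 m and z of flask_centre in the frame of stirrer_top between 0.051 and 0.06 m and angle between each of flask_centre, jar_centre, bottle_centre's own z axis and vertical below 0.1 rad and linear speed of each of flask, jar, bottle below 0.02 m/s and contact force between the fingers and flask below 0.05 N and horizontal distance between jar_centre and balance_top below 0.015 m and z of jar_centre in the frame of balance_top between 0.024 and 0.033 m and contact force between the fingers and jar below 0.05 N and horizontal distance between bottle_centre and saucer_top below 0.015 m and z of bottle_centre in the frame of saucer_top between 0.039 and 0.048 m and contact force between the fingers and bottle below 0.05 N); the robot touches nothing.
It fails at once if a container is tipped over (angle between any of flask_centre, jar_centre, bottle_centre's own z axis and vertical above 0.6 rad).
It fails at once if a container is set on the bare bench (height (world z) of flask_centre below 0.058 m or height (world z) of jar_centre below 0.031 m or height (world z) of bottle_centre below 0.046 m).
It fails at once if a container is dropped ((contact force between the fingers and flask below 0.01 N and linear speed of flask above 0.5 m/s) or (contact force between the fingers and jar below 0.01 N and linear speed of jar above 0.5 m/s) or (contact force between the fingers and bottle below 0.01 N and linear speed of bottle above 0.5 m/s)).
It fails at once if the meter, the tube in its block or the tip box is pushed more than 20 mm out of place (distance of any of meter_centre, tube_centre, tipbox_centre from where it was at the start of the episode above 0.02 m).
It also fails if it takes over 128 s, if anything falls off the work surface, if the arm or the gripper's body presses on something with over 40 N, if the wrist force passes 120 N, or if a joint passes its speed limit or range.

## Working session

There is one attempt and no reset: what is moved stays moved. The work goes in short steps, Python scripts to look and compute and a shell command to move; the robot and the scene stay as the last step left them, time stands still between calls to the robot, and variables do not carry over. Pictures are saved under pics/ and viewed, and the job is handed in when it is done.

```bash
ls; mkdir -p pics
python3 - <<'E'
from workcell import get_obs, optics, r
import cv2
o=get_obs(); print(o)
print(r.grip_point_offset)
for n in ("side","top","wrist"):
    im=optics.get_image(n); cv2.imwrite(f"pics/a_{n}.png",im["frame"][:,:,::-1])
    print(n,{k:im[k] for k in im if k not in("frame","depth")})
E
```

```text
pics
{'time_s': 0.0, 'joint_positions': array([-1.33831539e+00,  2.63509174e-01, -4.89647530e-02,  1.25942720e+00,
       -3.31960406e-05,  1.41549725e+00]), 'dq': array([-0.00017587, -0.00056461, -0.00100601, -0.00126774, -0.00098502,
       -0.00060175]), 'effort': array([-1.39864892e-05, -6.37619734e+01,  3.84571302e+01,  1.34704099e-02,
       -9.80734512e-05,  1.03701794e-05]), 'tool_pos': array([ 0.19843667, -0.48572675,  0.23082203]), 'orientation': array([-5.51350161e-04,  9.81261993e-01,  1.92677441e-01, -3.78980691e-05]), 'ft_force': array([-0.6636081 , -0.26055734,  0.48244297]), 'torque': array([-0.0253739 ,  0.00752633,  0.06435086]), 'finger_gap': 0.9970609942341162}
0.0187
side {'fx': 502.7012326190852, 'fy': 502.7012326190852, 'cx': 317.53858942180545, 'cy': 198.70589815298385, 'R': array([[-0.86544376, -0.50058457,  0.02054706],
       [-0.33962066,  0.55602042, -0.75861657],
       [ 0.36832717, -0.66351819, -0.65121326]]), 't': array([0.444348  , 0.25261067, 0.92759243])}
top {'fx': 361.6944241381094, 'fy': 361.6944241381094, 'cx': 321.1440790726283, 'cy': 197.8688516201349, 'R': array([[ 0.02465297, -0.99968392, -0.00492832],
       [-0.99773632, -0.02429581, -0.06270521],
       [ 0.06256565,  0.00646304, -0.99801992]]), 't': array([-0.0072923 ,  0.54508912,  0.88075889])}
wrist {'fx': 309.70691628693146, 'fy': 309.70691628693146, 'cx': 320.3416017406489, 'cy': 200.96968707527432, 'T_tool_cam': array([[-1.73737482e-03, -9.45159017e-01, -3.26605900e-01,
         8.59829068e-02],
       [ 9.99998278e-01, -1.42906611e-03, -1.18392566e-03,
         1.63678182e-04],
       [ 6.52256592e-04, -3.26607395e-01,  9.45159872e-01,
        -1.43182374e-01],
       [ 0.00000000e+00,  0.00000000e+00,  0.00000000e+00,
         1.00000000e+00]])}
```

View pics/a_top.png

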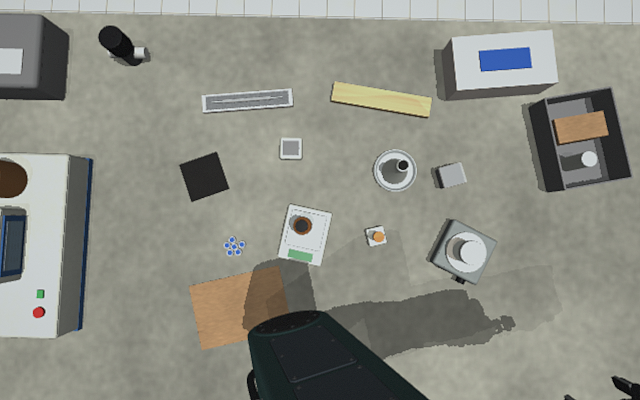

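View pics/a_side.png

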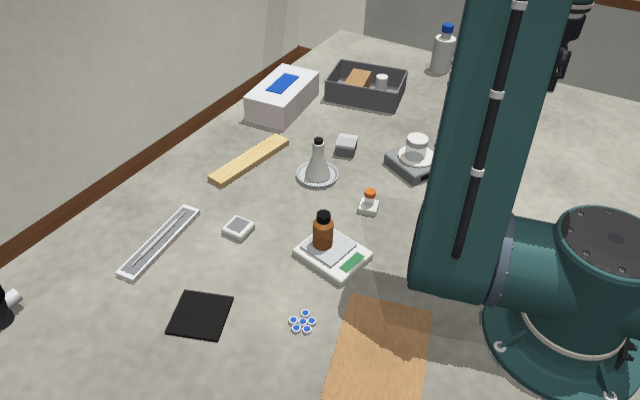

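Top view: mat at (204,176), bottle on the balance at (303,228), flask in the saucer at (397,168), jar on the stirrer at (466,250). Bystanders: meter (290,148), tube (376,236), tip box (450,175). Next I'll measure these from depth and colour.

```bash
cat > h.py <<'E'
import numpy as np, cv2
from workcell import get_obs, optics
from scipy.spatial.transform import Rotation as Ro
def cloud(im):
    d=im["depth"]; v,u=np.mgrid[:400,:640]
    c=np.stack([(u-im["cx"])/im["fx"]*d,(v-im["cy"])/im["fy"]*d,d],-1)
    w=(c-im["t"])@im["R"]; w[d==0]=np.nan
    return w
def px(im,X):
    c=im["R"]@np.array(X)+im["t"]; return c[:2]/c[2]*im["fx"]+[im["cx"],im["cy"]]
def ray(im,u,v,z):
    d=im["R"].T@np.array([(u-im["cx"])/im["fx"],(v-im["cy"])/im["fx"],1]); o=-im["R"].T@im["t"]
    return o+d*(z-o[2])/d[2]
E
python3 - <<'E'
from h import *
im=optics.get_image("top"); w=cloud(im)
np.save("w_top.npy",w)
for n,(u,v) in dict(mat=(204,176),bench=(250,180),met=(290,148),bal=(315,220),bottle=(302,226),sauc=(382,172),flask=(403,166),tip=(450,175),tube=(377,237),stir=(475,268),jar=(468,251)).items(): print(n,w[v,u].round(3))
c=im["frame"][110:310,150:510,::-1]
cv2.imwrite("pics/crop.png",cv2.resize(c,(792,440),interpolation=cv2.INTER_CUBIC))
h=np.nan_to_num(w[110:310,150:510,2]); cv2.imwrite("pics/hm.png",cv2.resize(np.clip(h*2000,0,255).astype(np.uint8),(792,440)))
ims=optics.get_image("side"); ws=cloud(ims);np.save("w_side.npy",ws)
for n,(u,v) in dict(mat=(204,312),bench=(250,300),cap=(322,216),lid=(418,140)).items(): print(n,ws[v,u].round(3))
E
```

```text
mat [0.594 0.304 0.005]
bench [ 0.587  0.188 -0.001]
met [0.668 0.087 0.021]
bal [0.49  0.02  0.027]
bottle [0.476 0.046 0.117]
sauc [ 0.614 -0.145  0.013]
flask [ 0.614 -0.175  0.115]
tip [ 0.607 -0.305  0.041]
tube [ 0.454 -0.128  0.056]
stir [ 0.385 -0.366  0.038]
jar [ 0.429 -0.326  0.097]
mat [0.587 0.298 0.009]
bench [0.534 0.226 0.001]
cap [0.474 0.056 0.117]
lid [ 0.42  -0.328  0.095]
```

View pics/crop.png

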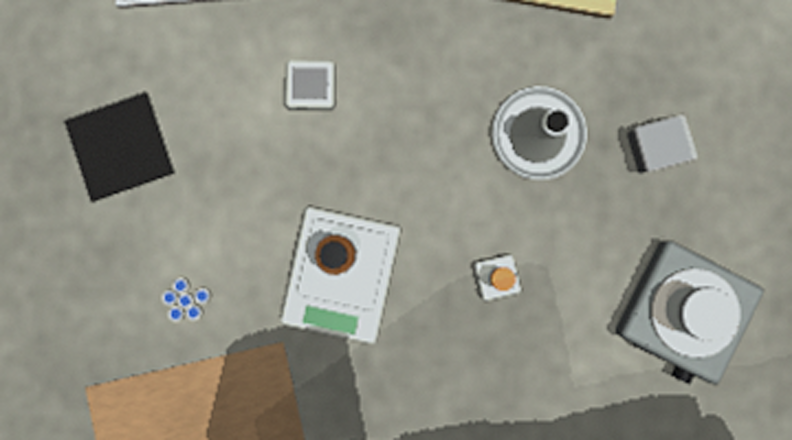

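View pics/hm.png

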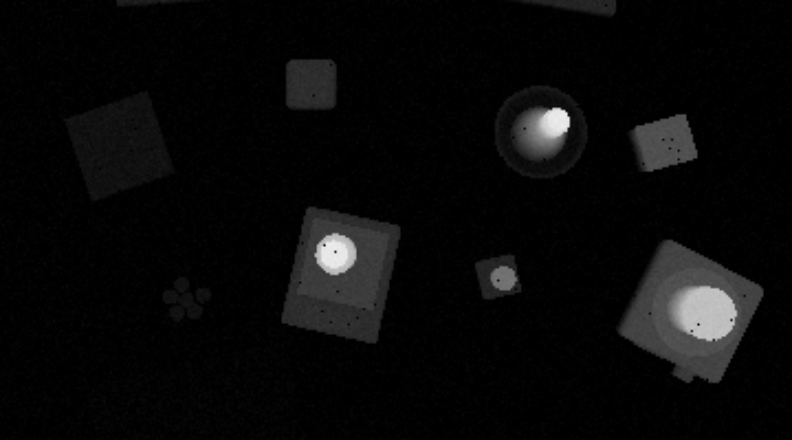

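The crop shows clear outlines. The bottle stands off-centre on the pan, and the jar lid and bottle cap read as discs in the height map. Now I'll fit centres.

```bash
cat > fit.py <<'E'
from h import *
def band(w,c,rad,z0,z1,minpx=0):
    m=(np.hypot(w[...,0]-c[0],w[...,1]-c[1])<rad)&(w[...,2]>z0)&(w[...,2]<z1)
    return w[m]
def circ(p):
    (c,r)=cv2.minEnclosingCircle(p[:,:2].astype(np.float32)); return np.round(c,4),round(r,4)
def rect(p):
    c,s,a=cv2.minAreaRect((p[:,:2]*1000).astype(np.float32)); return np.round(c,1),np.round(s,1),round(a,1)
E
python3 - <<'E'
from fit import *
for nm in ("top","side"):
    w=np.load(f"w_{nm}.npy")
    print(nm)
    for n,c,rad,z0,z1 in [("stopper",(.614,-.175),.03,.108,.13),("lid",(.425,-.328),.05,.088,.104),("cap",(.476,.05),.03,.108,.125),("tubecap",(.454,-.128),.03,.045,.07)]:
        p=band(w,c,rad,z0,z1); print(n,len(p),p[:,2].mean().round(4),"cen",p[:,:2].mean(0).round(4),circ(p))
    for n,c,rad,z0,z1 in [("mat",(.597,.302),.09,.004,.012),("pan+house",(.48,.03),.1,.012,.036),("pan",(.48,.03),.1,.027,.036),("stir",(.42,-.33),.1,.02,.046),("plate",(.42,-.33),.1,.0385,.046),("saucer",(.613,-.155),.09,.004,.02),("meter",(.668,.087),.05,.012,.03),("tip",(.607,-.305),.06,.02,.05),("tubeblk",(.454,-.128),.05,.01,.04)]:
        p=band(w,c,rad,z0,z1); print(n,len(p),p[:,2].mean().round(4),"mean",p[:,:2].mean(0).round(4),"rect",rect(p),"circ",circ(p))
E
```

```text
top
stopper 85 0.1155 cen [ 0.6178 -0.175 ] (array([ 0.6175, -0.1753]), 0.0116)
lid 472 0.0957 cen [ 0.4267 -0.3344] (array([ 0.427 , -0.3357]), 0.0277)
cap 120 0.1162 cen [0.4776 0.0473] (array([0.478 , 0.0473]), 0.0136)
tubecap 100 0.0567 cen [ 0.4559 -0.1313] (array([ 0.4555, -0.1318]), 0.0131)
mat 1571 0.0081 mean [0.5941 0.3032] rect (array([602.5, 306.9]), array([156.6, 158.8]), 87.6) circ (array([0.595 , 0.2989]), 0.0866)
pan+house 2114 0.0257 mean [0.4526 0.0422] rect (array([454.3,  44.4]), array([109.9, 134.7]), 78.8) circ (array([0.4564, 0.0425]), 0.082)
pan 959 0.0301 mean [0.4632 0.0397] rect (array([450.7,  41.9]), array([ 92.2, 116.6]), 78.9) circ (array([0.4563, 0.0431]), 0.0668)
stir 1957 0.0351 mean [ 0.4226 -0.3369] rect (array([ 418.5, -342. ]), array([121.1, 131.7]), 64.0) circ (array([ 0.4242, -0.344 ]), 0.0817)
plate 526 0.0405 mean [ 0.4215 -0.3379] rect (array([ 423.7, -344.2]), array([93.6, 94. ]), 20.5) circ (array([ 0.4229, -0.3441]), 0.0484)
saucer 882 0.0086 mean [ 0.6209 -0.1773] rect (array([ 619.1, -164.8]), array([158.9, 124.2]), 54.9) circ (array([ 
[... 1269 characters left out ...]
7]), 0.0743)
plate 307 0.041 mean [ 0.4167 -0.3298] rect (array([ 419.9, -335.1]), array([90.5, 83.6]), 24.4) circ (array([ 0.4195, -0.3412]), 0.0501)
saucer 553 0.0097 mean [ 0.614  -0.1666] rect (array([ 606.1, -160.7]), array([156.7, 148.2]), 41.9) circ (array([ 0.614 , -0.1544]), 0.089)
meter 517 0.0213 mean [0.6629 0.0897] rect (array([665.3,  86.2]), array([57.1, 58.7]), 1.1) circ (array([0.6667, 0.0864]), 0.0364)
tip 356 0.037 mean [ 0.603  -0.3035] rect (array([ 606.4, -312.1]), array([51.8, 67. ]), 15.9) circ (array([ 0.6036, -0.3117]), 0.0381)
tubeblk 266 0.0201 mean [ 0.4502 -0.1241] rect (array([ 452.6, -129.9]), array([43.5, 48.3]), 15.2) circ (array([ 0.4521, -0.1309]), 0.0297)
```

Run:
```python
from fit import *
im=optics.get_image("top"); w=np.load("w_top.npy"); f=im["frame"].astype(int)
print("pan",ray(im,306.1,229.5,.03),"sauc",ray(im,394.8,170.2,.012),"mat",ray(im,204.3,176.6,.008))
g=f.max(2); m=(g<70).astype(np.uint8); n,l,s,c=cv2.connectedComponentsWithStats(m[140:215,165:245])
i=1+s[1:,4].argmax(); u,v=c[i]+[165,140]; print("mat col",s[i],ray(im,u,v,.008)); 
pts=np.argwhere(l==i)[:,::-1]+[165,140]; q=np.array([ray(im,a,b,.008) for a,b in pts]); print(rect(q))
p=band(w,(.613,-.155),.07,.0075,.016);print("sauc",circ(p),rect(p))
p=band(w,(.613,-.155),.06,.0035,.016);print(circ(p))
S=optics.get_image("side"); cv2.imwrite("pics/side2.png",cv2.resize(S["frame"][120:290,160:480,::-1],(800,425),interpolation=cv2.INTER_CUBIC))
fs=S["frame"].max(2); m=(fs<60).astype(np.uint8); n,l,s,c=cv2.connectedComponentsWithStats(m[280:350,155:245]); i=1+s[1:,4].argmax()
pts=np.argwhere(l==i)[:,::-1]+[155,280]; q=np.array([ray(S,a,b,.008) for a,b in pts]); print("mat side",rect(q))
```

```text
pan [0.46629444 0.04068101 0.03      ] sauc [ 0.61936922 -0.1767168   0.012     ] mat [0.59220851 0.30190996 0.008     ]
mat col [  15   12   49   50 1526] [0.59254783 0.30373487 0.008     ]
(array([592.8, 303.8]), array([99. , 98.9]), 21.0)
sauc (array([ 0.6207, -0.1776]), 0.0532) (array([ 621.1, -175. ]), array([103.9,  96.4]), 2.7)
(array([ 0.6133, -0.156 ]), 0.0593)
mat side (array([589.9, 305.9]), array([ 99.8, 101. ]), 20.8)
```

View pics/side2.png

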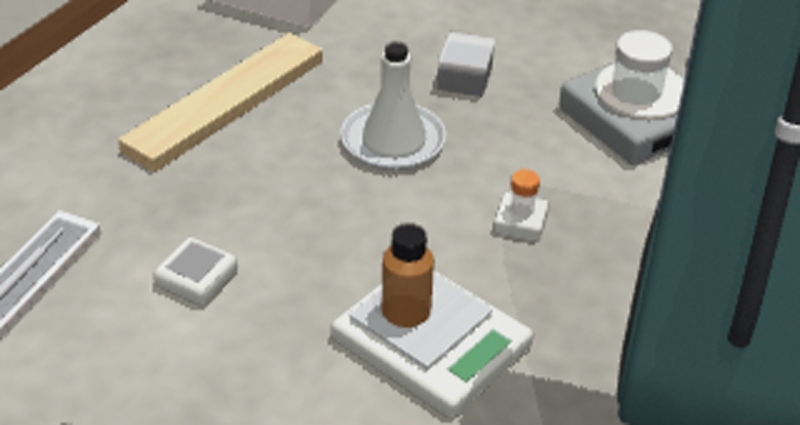

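Both cameras agree to about 4 mm. Averaged positions:

| Item | x (m) | y (m) |
|---|---|---|
| Flask | 0.616 | -0.175 |
| Jar | 0.425 | -0.3355 |
| Bottle | 0.476 | 0.048 |
| Stirrer plate | 0.422 | -0.343 |
| Balance pan | 0.465 | 0.042 |
| Saucer | 0.618 | -0.1765 |
| Mat | 0.591 | 0.305 |

I'll turn the tool to yaw 90°, so tool x = world +y, tool y = world +x and tool z = down. The jar gets parked first.

```bash
python3 -m creep '[[0,0,0,0,0,-0.06,1],[0,0,0,0,0,-0.12,1],[0,0,0,0,0,-0.18,1],[0,0,0,0,0,-0.24,1],[0,0,0,0,0,-0.3,1]]' 40
cat > st.py <<'E'
import sys
from h import *
T=dict(jar=(.425,-.3355),flask=(.616,-.1746),bottle=(.476,.048),stir=(.422,-.343),pan=(.465,.042),sauc=(.618,-.1765),mat=(.591,.305))
o=get_obs(); R=Ro.from_quat(np.roll(o["orientation"],-1)).as_matrix()
print("t",round(o["time_s"],2),"pos",o["tool_pos"].round(4),"gap",round(o["finger_gap"],3),"F",o["ft_force"].round(1),"j",o["joint_positions"].round(2))
turn=Ro.from_matrix(R.T@np.array([[0,1,0],[1,0,0],[0,0,-1.]])).as_rotvec()/2
print("turn",turn.round(3))
if len(sys.argv)>1:
    a=sys.argv[1]; p=np.array([*(T[a] if a in T else eval(a)),float(sys.argv[2])])
    print("dworld",(p-o["tool_pos"]).round(4),"scaled",(R.T@(p-o["tool_pos"])/.5).round(3))
E
python3 st.py
```

```text
time_s: 0.77
tool_pos: [0.1985, -0.486, 0.2313]
orientation: [-0.0, 0.879, 0.477, -0.0]
ft_force: [-0.6, 0.4, -0.1]
finger_gap: 1.002
t 0.77 pos [ 0.1985 -0.486   0.2313] gap 1.002 F [-0.6  0.4 -0.1] j [-1.34  0.26 -0.05  1.26 -0.    0.81]
turn [-0.    -0.    -0.289]
```

```bash
python3 -m creep '[[0,0,0,0,0,-0.06,1],[0,0,0,0,0,-0.12,1],[0,0,0,0,0,-0.18,1],[0,0,0,0,0,-0.24,1],[0,0,0,0,0,-0.291,1]]'
python3 st.py jar 0.16
```

```text
time_s: 1.18
tool_pos: [0.1985, -0.486, 0.2313]
orientation: [-0.0, 0.705, 0.709, 0.0]
ft_force: [0.2, 0.6, 0.2]
finger_gap: 1.0
t 1.18 pos [ 0.1985 -0.486   0.2313] gap 1.0 F [0.2 0.6 0.2] j [-1.34  0.26 -0.05  1.26  0.    0.23]
turn [ 0.    -0.     0.003]
dworld [ 0.2265  0.1505 -0.0713] scaled [0.299 0.455 0.143]
```

```bash
python3 -m creep '[[0.04,0.06,0,0,0,0.003,1],[0.08,0.12,0,0,0,0.003,1],[0.12,0.18,0,0,0,0.003,1],[0.16,0.24,0.02,0,0,0.003,1],[0.2,0.3,0.04,0,0,0.003,1]]'
python3 -m creep '[[0.04,0.06,0.04,0,0,0,1],[0.08,0.12,0.08,0,0,0,1],[0.099,0.155,0.1,0,0,0,1],[0.099,0.155,0.1,0,0,0,1],[0.099,0.155,0.1,0,0,0,1]]'
python3 st.py jar 0.07
python3 - <<'E'
from h import *
for n in("wrist","top"):
    im=optics.get_image(n);cv2.imwrite(f"pics/b_{n}.png",im["frame"][:,:,::-1])
E
```

```text
time_s: 1.6
tool_pos: [0.35, -0.3853, 0.2115]
orientation: [0.001, 0.71, 0.704, -0.0]
ft_force: [0.9, -0.7, 0.3]
finger_gap: 0.999
time_s: 2.02
tool_pos: [0.4269, -0.3364, 0.1607]
orientation: [-0.001, 0.709, 0.705, -0.0]
ft_force: [-0.8, -0.7, 0.7]
finger_gap: 0.998
t 2.02 pos [ 0.4269 -0.3364  0.1607] gap 0.998 F [-0.8 -0.7  0.7] j [-0.82  0.33 -0.15  1.09 -0.    0.76]
turn [-0.    -0.    -0.002]
dworld [-0.0019  0.0009 -0.0907] scaled [ 0.002 -0.004  0.181]
```

View pics/b_wrist.png

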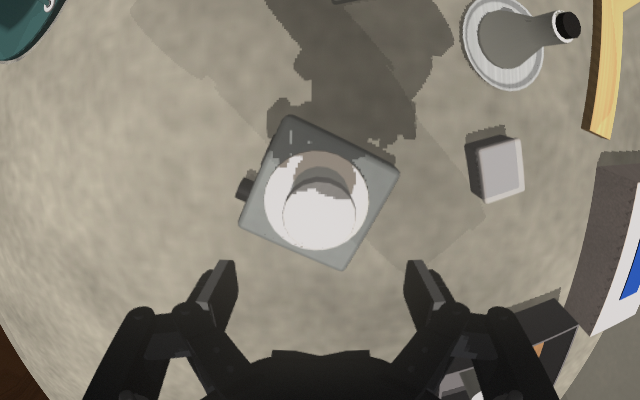

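The wrist view shows the lid at about (319,210), midway between the fingertips at columns 222 and 417. I'll convert it as a third measurement.

```bash
cat >> fit.py <<'E'
def wcloud():
    o=get_obs(); im=optics.get_image("wrist"); d=im["depth"]; v,u=np.mgrid[:400,:640]
    x=u-im["cx"];y=v-im["cy"];r=np.hypot(x,y)+1e-9;th=r/im["fx"]
    s=np.tan(np.minimum(th,1.4))*d/r
    c=np.stack([x*s,y*s,d],-1); T=im["T_tool_cam"]
    t=c@T[:3,:3].T+T[:3,3]
    R=Ro.from_quat(np.roll(o["orientation"],-1)).as_matrix()
    w=t@R.T+o["tool_pos"]; w[(d==0)|(th>1.3)]=np.nan
    return w
E
python3 - <<'E'
from fit import *
w=wcloud()
for n,c,rad,z0,z1 in [("lid",(.425,-.335),.045,.088,.104),("plate",(.42,-.34),.07,.0385,.046),("stopper",(.616,-.175),.03,.108,.13),("tip",(.607,-.31),.06,.03,.05)]:
    p=band(w,c,rad,z0,z1); print(n,len(p)); 
    if len(p): print(p.mean(0).round(4),circ(p),rect(p))
E
```

```text
lid 4061
[ 0.4272 -0.3331  0.0963] (array([ 0.4274, -0.3352]), 0.0274) (array([ 427.1, -334.8]), array([53.4, 53.3]), 12.0)
plate 3500
[ 0.4207 -0.3302  0.0405] (array([ 0.4244, -0.3441]), 0.0485) (array([ 423.9, -344. ]), array([95.7, 95.2]), 13.6)
stopper 533
[ 0.6166 -0.1769  0.1152] (array([ 0.619 , -0.1772]), 0.0127) (array([ 618.8, -176. ]), array([21.6, 22.9]), 80.7)
tip 2478
[ 0.6063 -0.3108  0.0401] (array([ 0.6086, -0.3118]), 0.0374) (array([ 609.1, -311.9]), array([52.5, 57.8]), 16.2)
```

The wrist camera agrees with the top camera within 1 mm, so I'll use those values. Now descend on the jar.

```bash
sed -i 's/^T=.*/T=dict(jar=(.427,-.335),flask=(.618,-.176),bottle=(.478,.0475),stir=(.4238,-.344),pan=(.4665,.041),sauc=(.620,-.177),mat=(.593,.304))/' st.py
python3 -m creep '[[0.002,0,0.04,0,0,0,1],[0.002,0,0.08,0,0,0,1],[0.002,0,0.12,0,0,0,1],[0.002,0,0.16,0,0,0,1],[0.002,0,0.181,0,0,0,1]]'
python3 -m creep '[[0,0,0,0,0,0,1],[0,0,0,0,0,0,0.6],[0,0,0,0,0,0,0.4],[0,0,0,0,0,0,0.3],[0,0,0,0,0,0,0.3]]' 30
python3 -m creep '[[0,0,0,0,0,0,0.3],[0,0,0,0,0,0,0.3],[0,0,0,0,0,0,0.3],[0,0,0,0,0,0,0.3],[0,0,0,0,0,0,0.3]]'; python3 st.py mat 0.24
```

```text
time_s: 2.58
tool_pos: [0.4253, -0.3366, 0.0695]
orientation: [-0.0, 0.71, 0.704, -0.0]
ft_force: [-0.0, -0.6, -1.1]
finger_gap: 1.0
time_s: 3.0
tool_pos: [0.4268, -0.337, 0.0721]
orientation: [0.001, 0.71, 0.705, -0.0]
ft_force: [-2.8, -0.8, 6.7]
finger_gap: 0.618
time_s: 3.42
tool_pos: [0.4268, -0.337, 0.0722]
orientation: [0.001, 0.71, 0.705, -0.0]
ft_force: [-2.2, -0.7, 6.5]
finger_gap: 0.62
t 3.42 pos [ 0.4268 -0.337   0.0722] gap 0.62 F [-2.2 -0.7  6.5] j [-0.82  0.39 -0.31  0.87 -0.    0.76]
turn [ 0.001  0.001 -0.004]
dworld [0.1662 0.641  0.1678] scaled [ 1.284  0.324 -0.338]
```

Gripped at gap 0.62 (53 mm, matching the lid). Lifting.

```bash
python3 -m creep '[[0,0,-0.02,0,0,0,0.3],[0,0,-0.06,0,0,0,0.3],[0,0,-0.12,0,0,0,0.3],[0,0,-0.18,0,0,0,0.3],[0,0,-0.24,0,0,0,0.3]]' 
python3 -m creep '[[0.03,0.01,-0.06,0,0,0,0.3],[0.08,0.025,-0.1,0,0,0,0.3],[0.14,0.04,-0.1,0,0,0,0.3],[0.2,0.055,-0.1,0,0,0,0.3],[0.26,0.07,-0.1,0,0,0,0.3]]'
python3 st.py mat 0.24
```

```text
time_s: 3.83
tool_pos: [0.4263, -0.3361, 0.193]
orientation: [0.0, 0.71, 0.705, -0.0]
ft_force: [0.7, -0.6, -0.7]
finger_gap: 0.618
time_s: 4.25
tool_pos: [0.4626, -0.2054, 0.242]
orientation: [0.001, 0.71, 0.704, 0.0]
ft_force: [-0.1, 0.7, -1.7]
finger_gap: 0.616
t 4.25 pos [ 0.4626 -0.2054  0.242 ] gap 0.616 F [-0.1  0.7 -1.7] j [-0.58  0.23 -0.07  1.27  0.    1.  ]
turn [ 0.001  0.001 -0.004]
dworld [ 0.1304  0.5094 -0.002 ] scaled [1.021 0.253 0.003]
```

```bash
python3 -m creep '[[0.06,0.015,0,0,0,-0.001,0.3],[0.13,0.032,0,0,0,-0.002,0.3],[0.2,0.05,0,0,0,-0.004,0.3],[0.27,0.067,0,0,0,-0.004,0.3],[0.34,0.085,0,0,0,-0.004,0.3]]' 
python3 -m creep '[[0.07,0.017,0,0,0,0,0.3],[0.14,0.035,0,0,0,0,0.3],[0.21,0.052,0,0,0,0,0.3],[0.28,0.07,0,0,0,0,0.3],[0.35,0.085,0,0,0,0,0.3]]'
python3 st.py mat 0.1
```

```text
time_s: 4.67
tool_pos: [0.5062, -0.0351, 0.2417]
orientation: [0.001, 0.707, 0.707, 0.0]
ft_force: [0.2, -0.4, 0.1]
finger_gap: 0.616
time_s: 5.08
tool_pos: [0.5487, 0.1401, 0.2417]
orientation: [0.0, 0.707, 0.707, 0.001]
ft_force: [1.2, -0.6, -1.0]
finger_gap: 0.62
t 5.08 pos [0.5487 0.1401 0.2417] gap 0.62 F [ 1.2 -0.6 -1. ] j [ 0.11  0.33  0.08  1.32 -0.    1.68]
turn [ 0.001 -0.     0.001]
dworld [ 0.0443  0.1639 -0.1417] scaled [0.328 0.089 0.284]
```

```bash
python3 -m creep '[[0.07,0.02,0,0,0,0,0.3],[0.14,0.04,0,0,0,0,0.3],[0.21,0.06,0.02,0,0,0,0.3],[0.27,0.08,0.05,0,0,0,0.3],[0.324,0.089,0.1,0,0,0,0.3]]' 
python3 -m creep '[[0,0,0.05,0,0,0,0.3],[0,0,0.1,0,0,0,0.3],[0,0,0.14,0,0,0,0.3],[0,0,0.17,0,0,0,0.3],[0,0,0.18,0,0,0,0.3]]'
python3 st.py mat 0.0412
```

```text
time_s: 5.5
tool_pos: [0.5943, 0.3028, 0.1925]
orientation: [0.001, 0.707, 0.708, 0.002]
ft_force: [0.5, 0.7, -0.5]
finger_gap: 0.62
time_s: 5.92
tool_pos: [0.5919, 0.3, 0.0991]
orientation: [-0.001, 0.707, 0.707, -0.001]
ft_force: [-0.3, 0.1, -1.2]
finger_gap: 0.618
t 5.92 pos [0.5919 0.3    0.0991] gap 0.618 F [-0.3  0.1 -1.2] j [ 0.35  0.56  0.07  1.09 -0.    1.92]
turn [-0.001  0.     0.001]
dworld [ 0.0011  0.004  -0.0579] scaled [0.008 0.003 0.116]
```

```bash
python3 -m creep '[[0.004,0.002,0.04,0,0,0,0.3],[0.004,0.002,0.08,0,0,0,0.3],[0.004,0.002,0.1,0,0,0,0.3],[0.004,0.002,0.108,0,0,0,0.3],[0.004,0.002,0.112,0,0,0,0.3]]' 
python3 -m creep '[[0,0,0.002,0,0,0,0.3],[0,0,0.004,0,0,0,0.3],[0,0,0.004,0,0,0,0.3]]'
python3 st.py mat 0.0402
```

```text
time_s: 6.33
tool_pos: [0.5939, 0.3023, 0.0452]
orientation: [0.0, 0.707, 0.707, 0.0]
ft_force: [0.2, 0.8, -0.6]
finger_gap: 0.619
time_s: 6.58
tool_pos: [0.5941, 0.3024, 0.0436]
orientation: [0.0, 0.707, 0.707, 0.001]
ft_force: [-0.3, -0.4, -1.6]
finger_gap: 0.621
t 6.58 pos [0.5941 0.3024 0.0436] gap 0.621 F [-0.3 -0.4 -1.6] j [ 0.35  0.6  -0.01  0.96 -0.    1.92]
turn [ 0.001 -0.     0.   ]
dworld [-0.0011  0.0016 -0.0034] scaled [ 0.003 -0.002  0.007]
```

```bash
python3 -m creep '[[0,0,0.002,0,0,0,0.3],[0,0,0.004,0,0,0,0.3],[0,0,0.005,0,0,0,0.3],[0,0,0.005,0,0,0,0.3]]'
python3 -m creep '[[0,0,0.001,0,0,0,0.3],[0,0,0.002,0,0,0,0.3],[0,0,0.002,0,0,0,0.3]]'
python3 st.py mat 0.0402
```

```text
time_s: 6.92
tool_pos: [0.5938, 0.3023, 0.0403]
orientation: [0.0, 0.707, 0.707, 0.0]
ft_force: [-0.2, -0.4, -0.6]
finger_gap: 0.616
time_s: 7.17
tool_pos: [0.5938, 0.3024, 0.0402]
orientation: [0.0, 0.707, 0.707, 0.0]
ft_force: [-4.2, -0.1, 9.9]
finger_gap: 0.618
t 7.17 pos [0.5938 0.3024 0.0402] gap 0.618 F [-4.2 -0.1  9.9] j [ 0.35  0.6  -0.01  0.95  0.    1.92]
turn [ 0.    -0.     0.001]
dworld [-0.0008  0.0016  0.    ] scaled [ 0.003 -0.002 -0.   ]
```

Contact at 9.9 N. I'll release, then check from above.

```bash
python3 -m creep '[[0,0,0,0,0,0,0.7],[0,0,0,0,0,0,0.8],[0,0,0,0,0,0,1],[0,0,0,0,0,0,1],[0,0,0,0,0,0,1]]'
python3 -m creep '[[0,0,0,0,0,0,1],[0,0,0,0,0,0,1],[0,0,-0.03,0,0,0,1],[0,0,-0.08,0,0,0,1],[0,0,-0.15,0,0,0,1]]'
python3 -m creep '[[0,0,-0.08,0,0,0,1],[0,0,-0.16,0,0,0,1],[0,0,-0.2,0,0,0,1],[0,0,-0.23,0,0,0,1],[0,0,-0.24,0,0,0,1]]'
python3 - <<'E'
from fit import *
w=wcloud(); W=cloud(optics.get_image("top"));
for q in(w,W):
    p=band(q,(.593,.303),.05,.055,.075); print(len(p),p.mean(0),circ(p))
    p=band(q,(.593,.303),.08,.005,.012); print(rect(p))
E
python3 st.py flask .24
```

```text
time_s: 7.58
tool_pos: [0.5937, 0.3023, 0.0392]
orientation: [-0.0, 0.707, 0.707, -0.0]
ft_force: [0.3, 0.3, -0.4]
finger_gap: 1.0
time_s: 8.0
tool_pos: [0.5925, 0.3018, 0.113]
orientation: [-0.001, 0.707, 0.707, -0.002]
ft_force: [0.2, 0.3, 0.5]
finger_gap: 1.003
time_s: 8.42
tool_pos: [0.5944, 0.3026, 0.237]
orientation: [0.001, 0.707, 0.707, 0.002]
ft_force: [0.2, -0.3, 0.2]
finger_gap: 1.002
1978 [0.59532264 0.30584792 0.06434387] (array([0.5951, 0.3045]), 0.0273)
(array([595.2, 304.7]), array([101.3, 101.4]), 20.6)
417 [0.59378304 0.30211002 0.06382319] (array([0.5939, 0.3034]), 0.0272)
(array([603.5, 306.6]), array([120. , 100.3]), 21.3)
t 8.52 pos [0.5941 0.3024 0.2346] gap 0.999 F [0.4 0.1 0.1] j [0.35 0.52 0.37 1.42 0.   1.92]
turn [ 0.001 -0.     0.   ]
dworld [ 0.0239 -0.4784  0.0054] scaled [-0.957  0.047 -0.011]
```

The jar stands on the mat, with its lid top at 0.064 and within 1 mm of the centre. Now the flask.

```bash
python3 -m creep '[[-0.07,0.004,-0.01,0,0,0,1],[-0.14,0.008,-0.01,0,0,0,1],[-0.22,0.012,-0.01,0,0,0,1],[-0.3,0.016,-0.01,0,0,0,1],[-0.38,0.02,-0.01,0,0,0,1]]'
python3 -m creep '[[-0.08,0.005,0,0,0,0,1],[-0.16,0.01,0,0,0,0,1],[-0.24,0.015,0,0,0,0,1],[-0.32,0.02,0,0,0,0,1],[-0.4,0.025,0,0,0,0,1]]'
python3 -m creep '[[-0.08,0.002,0,0,0,0,1],[-0.14,0.002,0,0,0,0,1],[-0.177,0.002,0,0,0,0,1],[-0.177,0.002,0,0,0,0,1],[-0.177,0.002,0,0,0,0,1]]'
python3 st.py flask 0.076
python3 - <<'E'
from fit import *
w=wcloud();
p=band(w,(.618,-.176),.03,.108,.13); print(len(p),p.mean(0),circ(p))
p=band(w,(.618,-.176),.07,.0085,.016); print(circ(p),rect(p))
E
```

```text
time_s: 8.93
tool_pos: [0.6031, 0.1107, 0.2376]
orientation: [-0.001, 0.707, 0.708, -0.001]
ft_force: [1.2, 0.2, 0.2]
finger_gap: 1.002
time_s: 9.35
tool_pos: [0.6159, -0.0895, 0.2377]
orientation: [-0.001, 0.707, 0.707, -0.001]
ft_force: [-0.5, 0.0, -0.4]
finger_gap: 0.994
time_s: 9.77
tool_pos: [0.6172, -0.1768, 0.2375]
orientation: [-0.001, 0.707, 0.707, -0.0]
ft_force: [-0.5, 0.4, 0.1]
finger_gap: 0.997
t 9.77 pos [ 0.6172 -0.1768  0.2375] gap 0.997 F [-0.5  0.4  0.1] j [-0.41  0.47  0.3   1.4   0.    1.17]
turn [-0.001 -0.001 -0.   ]
dworld [ 0.0008  0.0008 -0.1615] scaled [0.001 0.002 0.323]
478 [ 0.61939266 -0.17412026  0.11594766] (array([ 0.6197, -0.1747]), 0.0113)
(array([ 0.6218, -0.1774]), 0.0541) (array([ 622.6, -177.1]), array([106.1, 105.6]), 88.2)
```

```bash
python3 -m creep '[[0.003,0.003,0.06,0,0,0,1],[0.003,0.003,0.13,0,0,0,1],[0.003,0.003,0.2,0,0,0,1],[0.003,0.003,0.27,0,0,0,1],[0.003,0.003,0.32,0,0,0,1]]'
python3 -m creep '[[0,0,0.003,0,0,0,1],[0,0,0.003,0,0,0,0.6],[0,0,0.003,0,0,0,0.4],[0,0,0.003,0,0,0,0.1],[0,0,0.003,0,0,0,0.1]]' 30
python3 -m creep '[[0,0,0,0,0,0,0.1],[0,0,0,0,0,0,0.1],[0,0,0,0,0,0,0.1],[0,0,0,0,0,0,0.1],[0,0,0,0,0,0,0.1]]'; python3 st.py stir 0.25
```

```text
time_s: 10.23
tool_pos: [0.6179, -0.1725, 0.0761]
orientation: [-0.001, 0.706, 0.708, -0.0]
ft_force: [0.6, 0.3, 0.2]
finger_gap: 1.0
time_s: 10.65
tool_pos: [0.6201, -0.1748, 0.0795]
orientation: [0.001, 0.707, 0.708, 0.001]
ft_force: [-0.1, 0.5, -0.9]
finger_gap: 0.453
time_s: 11.07
tool_pos: [0.6197, -0.1749, 0.079]
orientation: [0.001, 0.707, 0.707, 0.0]
ft_force: [-1.9, 0.9, 7.1]
finger_gap: 0.313
t 11.07 pos [ 0.6197 -0.1749  0.079 ] gap 0.313 F [-1.9  0.9  7.1] j [-0.4   0.54 -0.03  1.    0.    1.17]
turn [0.001 0.    0.   ]
dworld [-0.1959 -0.1691  0.171 ] scaled [-0.338 -0.392 -0.342]
```

Gap 0.31 is 27 mm, which matches the neck. Lifting.

```bash
python3 -m creep '[[0,0,-0.02,0,0,0,0.1],[0,0,-0.06,0,0,0,0.1],[0,0,-0.12,0,0,0,0.1],[0,0,-0.18,0,0,0,0.1],[0,0,-0.24,0,0,0,0.1]]' 
python3 -m creep '[[0,0,-0.05,0,0,0,0.1],[-0.03,-0.03,-0.1,0,0,0,0.1],[-0.08,-0.08,-0.1,0,0,0,0.1],[-0.13,-0.14,-0.1,0,0,0,0.1],[-0.18,-0.2,-0.1,0,0,0,0.1]]'
python3 st.py stir 0.2
python3 - <<'E'
from fit import *
cv2.imwrite("pics/c.png",optics.get_image("wrist")["frame"][:,:,::-1])
E
```

```text
time_s: 11.48
tool_pos: [0.6188, -0.1745, 0.2]
orientation: [0.0, 0.707, 0.707, 0.0]
ft_force: [0.7, -0.4, -1.9]
finger_gap: 0.313
time_s: 11.9
tool_pos: [0.5183, -0.2653, 0.2488]
orientation: [0.001, 0.706, 0.708, 0.0]
ft_force: [0.4, -1.2, -1.2]
finger_gap: 0.311
t 11.9 pos [ 0.5183 -0.2653  0.2488] gap 0.311 F [ 0.4 -1.2 -1.2] j [-0.61  0.36  0.14  1.35 -0.    0.96]
turn [0.001 0.    0.001]
dworld [-0.0945 -0.0787 -0.0488] scaled [-0.157 -0.189  0.098]
```

View pics/c.png

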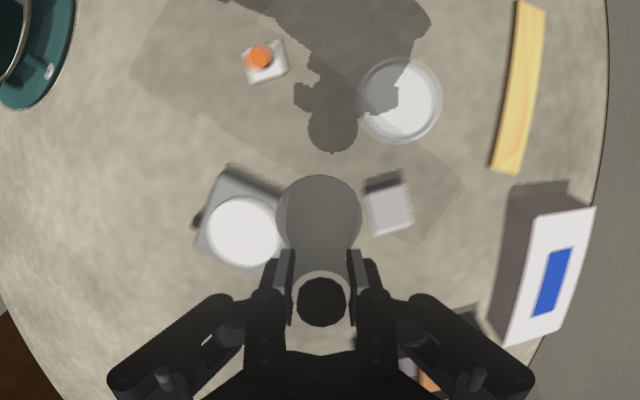

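The flask hangs upright, with its stopper at (320,301) and base at (319,215). The plate is clear at (243,232) and the saucer is empty at (399,100). Moving over the stirrer.

```bash
python3 -m creep '[[-0.05,-0.06,0,0,0,0,0.1],[-0.1,-0.12,0,0,0,0,0.1],[-0.14,-0.17,0.03,0,0,0,0.1],[-0.157,-0.189,0.07,0,0,0,0.1],[-0.157,-0.189,0.12,0,0,0,0.1]]' 
python3 -m creep '[[0,0,0.04,0,0,0,0.1],[0,0,0.08,0,0,0,0.1],[0,0,0.11,0,0,0,0.1],[0,0,0.12,0,0,0,0.1],[0,0,0.12,0,0,0,0.1]]' 
python3 st.py stir 0.113
```

```text
time_s: 12.37
tool_pos: [0.4232, -0.3457, 0.189]
orientation: [0.002, 0.708, 0.706, -0.0]
ft_force: [1.2, -0.2, -2.1]
finger_gap: 0.316
time_s: 12.78
tool_pos: [0.4246, -0.343, 0.1275]
orientation: [-0.001, 0.707, 0.707, 0.0]
ft_force: [-0.1, -1.5, -1.4]
finger_gap: 0.312
t 12.78 pos [ 0.4246 -0.343   0.1275] gap 0.312 F [-0.1 -1.5 -1.4] j [-0.83  0.35 -0.21  1.01  0.    0.74]
turn [-0.    -0.001  0.   ]
dworld [-0.0008 -0.001  -0.0145] scaled [-0.002 -0.001  0.029]
```

```bash
python3 -m creep '[[-0.002,-0.001,0.01,0,0,0,0.1],[-0.002,-0.001,0.018,0,0,0,0.1],[-0.002,-0.001,0.024,0,0,0,0.1],[-0.002,-0.001,0.027,0,0,0,0.1],[-0.002,-0.001,0.027,0,0,0,0.1]]' 
python3 -m creep '[[0,0,0.002,0,0,0,0.1],[0,0,0.003,0,0,0,0.1],[0,0,0.003,0,0,0,0.1]]' 
python3 st.py stir 0.113
```

```text
time_s: 13.2
tool_pos: [0.4244, -0.3443, 0.1142]
orientation: [-0.0, 0.707, 0.707, 0.0]
ft_force: [0.1, 0.5, -1.7]
finger_gap: 0.311
time_s: 13.45
tool_pos: [0.4245, -0.3445, 0.1131]
orientation: [0.0, 0.707, 0.707, -0.0]
ft_force: [-0.6, -0.0, 1.1]
finger_gap: 0.315
t 13.45 pos [ 0.4245 -0.3445  0.1131] gap 0.315 F [-0.6 -0.   1.1] j [-0.83  0.36 -0.23  0.97 -0.    0.74]
turn [0. 0. 0.]
dworld [-0.0007  0.0005 -0.0001] scaled [ 0.001 -0.001  0.   ]
```

Contact is just beginning. I'll lower 1 mm more, then release.

```bash
python3 -m creep '[[0,0,0.001,0,0,0,0.1],[0,0,0.002,0,0,0,0.1],[0,0,0.002,0,0,0,0.1]]' 
python3 -m creep '[[0,0,0,0,0,0,0.4],[0,0,0,0,0,0,0.6],[0,0,0,0,0,0,1],[0,0,0,0,0,0,1],[0,0,0,0,0,0,1]]'
python3 -m creep '[[0,0,0,0,0,0,1],[0,0,0,0,0,0,1],[0,0,-0.03,0,0,0,1],[0,0,-0.08,0,0,0,1],[0,0,-0.15,0,0,0,1]]'
python3 -m creep '[[0,0,-0.06,0,0,0,1],[0,0,-0.1,0,0,0,1],[0,0,-0.12,0,0,0,1],[0,0,-0.12,0,0,0,1],[0,0,-0.12,0,0,0,1]]'
python3 - <<'E'
from fit import *
w=wcloud(); W=cloud(optics.get_image("top"));
for q in(w,W):
    p=band(q,(.424,-.344),.04,.143,.165); print(len(p),p.mean(0),circ(p))
    p=band(q,(.424,-.344),.07,.0385,.046); print(circ(p))
    p=band(q,(.618,-.176),.065,.0085,.016); print("sauc",circ(p),rect(p))
E
python3 st.py bottle .23
```

```text
time_s: 13.7
tool_pos: [0.4245, -0.3447, 0.113]
orientation: [0.001, 0.707, 0.707, -0.0]
ft_force: [-5.2, 1.8, 15.5]
finger_gap: 0.316
time_s: 14.12
tool_pos: [0.4244, -0.3443, 0.1117]
orientation: [-0.0, 0.707, 0.707, 0.0]
ft_force: [0.1, 0.1, -0.1]
finger_gap: 0.938
time_s: 14.53
tool_pos: [0.4235, -0.3434, 0.1859]
orientation: [-0.002, 0.707, 0.707, 0.0]
ft_force: [1.2, -0.8, 0.7]
finger_gap: 1.0
time_s: 14.95
tool_pos: [0.4245, -0.3444, 0.2466]
orientation: [0.0, 0.707, 0.707, 0.0]
ft_force: [0.7, 0.1, -0.9]
finger_gap: 1.0
564 [ 0.42456017 -0.3436058   0.14999233] (array([ 0.4247, -0.3443]), 0.0113)
(array([ 0.4242, -0.3437]), 0.0482)
sauc (array([ 0.6225, -0.1778]), 0.0542) (array([ 622.1, -177.8]), array([106.6, 106.4]), 1.0)
96 [ 0.42407365 -0.34395218  0.14926414] (array([ 0.424 , -0.3451]), 0.0111)
(array([ 0.4231, -0.3437]), 0.0485)
sauc (array([ 0.6212, -0.1777]), 0.0535) (array([ 621.4, -178.6]), array([104.1, 103.5]), 0.3)
t 15.05 pos [ 0.4241 -0.344   0.2456] gap 0.999 F [ 0.1 -0.3  0.2] j [-0.83  0.3   0.04  1.31  0.    0.74]
turn [-0.001 -0.001  0.   ]
dworld [ 0.0539  0.3915 -0.0156] scaled [0.783 0.109 0.032]
```

The flask stands on the stirrer, with its top at 0.150 and within 1 mm of the centre. Saucer refined to (0.621, -0.178). Next, the bottle.

```bash
python3 -m creep '[[0.07,0.01,0,0,0,0,1],[0.15,0.02,0,0,0,0,1],[0.23,0.03,0,0,0,0,1],[0.31,0.045,0,0,0,0,1],[0.39,0.055,0,0,0,0,1]]'
python3 -m creep '[[0.08,0.01,0,0,0,0,1],[0.16,0.02,0,0,0,0,1],[0.24,0.035,0.01,0,0,0,1],[0.32,0.045,0.02,0,0,0,1],[0.388,0.053,0.03,0,0,0,1]]'
python3 -m creep '[[0,0,0,0,0,0,1],[0,0,0,0,0,0,1]]'
python3 st.py bottle 0.057
python3 - <<'E'
from fit import *
w=wcloud()
p=band(w,(.478,.0475),.03,.108,.125); print("cap",len(p),p.mean(0),circ(p))
p=band(w,(.46,.04),.11,.012,.036); print("house",rect(p))
p=band(w,(.46,.04),.11,.0275,.036); print("pan",rect(p))
cv2.imwrite("pics/d.png",optics.get_image("wrist")["frame"][:,:,::-1])
E
```

```text
time_s: 15.47
tool_pos: [0.4513, -0.1474, 0.2457]
orientation: [-0.001, 0.707, 0.707, -0.0]
ft_force: [0.8, 0.6, 0.4]
finger_gap: 0.998
time_s: 15.88
tool_pos: [0.4774, 0.0472, 0.2307]
orientation: [-0.001, 0.707, 0.708, -0.0]
ft_force: [0.7, -0.4, 0.5]
finger_gap: 1.001
time_s: 16.05
tool_pos: [0.4774, 0.0463, 0.2306]
orientation: [-0.001, 0.706, 0.709, -0.001]
ft_force: [0.2, -0.2, -0.1]
finger_gap: 0.999
t 16.05 pos [0.4774 0.0463 0.2306] gap 0.999 F [ 0.2 -0.2 -0.1] j [-0.07  0.19 -0.15  1.23 -0.    1.49]
turn [-0.001 -0.     0.002]
dworld [ 0.0006  0.0012 -0.1736] scaled [0.002 0.002 0.347]
cap 802 [0.47858731 0.04939903 0.11603989] (array([0.4785, 0.0483]), 0.0144)
house (array([455.2,  45.7]), array([110.3, 136.2]), 78.8)
pan (array([467.5,  42.8]), array([87., 87.]), 78.8)
```

View pics/d.png

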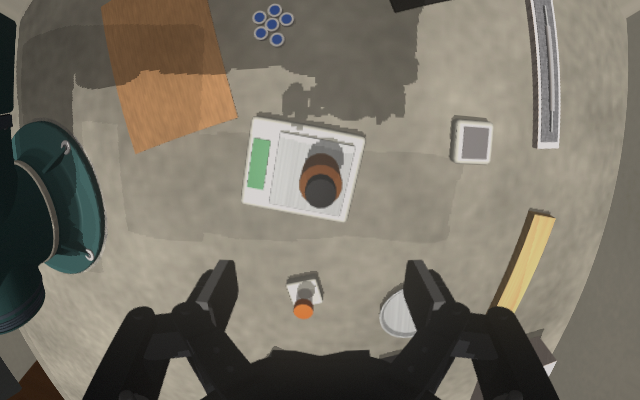

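The cap is at (321,191), between the fingers, and the pan fits as an 87 x 87 mm square. Descending on the bottle.

```bash
sed -i 's/pan=([^)]*)/pan=(.467,.0425)/;s/sauc=([^)]*)/sauc=(.621,-.178)/;s/jar=([^)]*)/jar=(.5945,.304)/' st.py
python3 -m creep '[[0.004,0.002,0.06,0,0,0.002,1],[0.004,0.002,0.13,0,0,0.002,1],[0.004,0.002,0.2,0,0,0.002,1],[0.004,0.002,0.27,0,0,0.002,1],[0.004,0.002,0.32,0,0,0.002,1]]'
python3 -m creep '[[0,0,0.02,0,0,0,1],[0,0,0.039,0,0,0,1],[0,0,0.039,0,0,0,0.6],[0,0,0.039,0,0,0,0.4],[0,0,0.039,0,0,0,0.2]]' 30
python3 -m creep '[[0,0,0,0,0,0,0.2],[0,0,0,0,0,0,0.2],[0,0,0,0,0,0,0.2],[0,0,0,0,0,0,0.2],[0,0,0,0,0,0,0.2]]'; python3 st.py sauc 0.25
```

```text
time_s: 16.57
tool_pos: [0.4778, 0.0453, 0.0693]
orientation: [-0.001, 0.709, 0.705, -0.001]
ft_force: [0.9, -0.2, -1.1]
finger_gap: 1.002
time_s: 16.98
tool_pos: [0.4794, 0.046, 0.0529]
orientation: [0.0, 0.709, 0.706, 0.0]
ft_force: [0.1, 0.4, 0.2]
finger_gap: 0.605
time_s: 17.4
tool_pos: [0.4795, 0.0463, 0.0531]
orientation: [0.001, 0.708, 0.706, 0.0]
ft_force: [-1.4, -3.0, 7.5]
finger_gap: 0.484
t 17.4 pos [0.4795 0.0463 0.0531] gap 0.484 F [-1.4 -3.   7.5] j [-0.07  0.32 -0.49  0.76 -0.    1.5 ]
turn [ 0.001  0.    -0.002]
dworld [ 0.1415 -0.2243  0.1969] scaled [-0.448  0.285 -0.393]
```

```bash
python3 -m creep '[[0,0,-0.02,0,0,0,0.2],[0,0,-0.06,0,0,0,0.2],[0,0,-0.12,0,0,0,0.2],[0,0,-0.19,0,0,0,0.2],[0,0,-0.26,0,0,0,0.2]]' 
python3 -m creep '[[-0.02,0.01,-0.06,0,0,0,0.2],[-0.07,0.04,-0.1,0,0,0,0.2],[-0.13,0.08,-0.1,0,0,0,0.2],[-0.19,0.12,-0.1,0,0,0,0.2],[-0.25,0.16,-0.1,0,0,0,0.2]]'
python3 st.py sauc 0.12
python3 - <<'E'
from fit import *
cv2.imwrite("pics/e.png",optics.get_image("wrist")["frame"][:,:,::-1])
E
```

```text
time_s: 17.82
tool_pos: [0.4785, 0.0468, 0.1841]
orientation: [-0.0, 0.708, 0.706, -0.0]
ft_force: [1.5, 0.1, -0.5]
finger_gap: 0.479
time_s: 18.23
tool_pos: [0.5594, -0.08, 0.2333]
orientation: [0.001, 0.708, 0.706, 0.0]
ft_force: [0.7, 1.5, -1.8]
finger_gap: 0.484
t 18.23 pos [ 0.5594 -0.08    0.2333] gap 0.484 F [ 0.7  1.5 -1.8] j [-0.29  0.33  0.06  1.29  0.    1.29]
turn [ 0.001  0.    -0.001]
dworld [ 0.0616 -0.098  -0.1133] scaled [-0.196  0.123  0.227]
```

View pics/e.png

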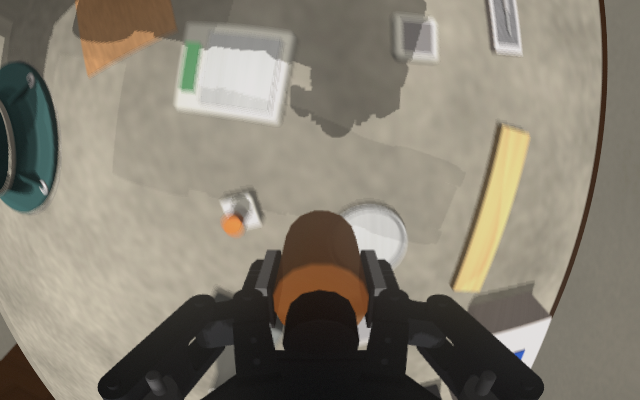

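The bottle is held upright at (320,270), and the pan at (240,75) is empty. Carrying it to the saucer.

```bash
python3 -m creep '[[-0.06,0.04,0,0,0,0,0.2],[-0.12,0.075,0,0,0,0,0.2],[-0.17,0.11,0.03,0,0,0,0.2],[-0.199,0.123,0.08,0,0,0,0.2],[-0.199,0.123,0.14,0,0,0,0.2]]' 
python3 -m creep '[[0,0,0.06,0,0,0,0.2],[0,0,0.12,0,0,0,0.2],[0,0,0.17,0,0,0,0.2],[0,0,0.2,0,0,0,0.2],[0,0,0.21,0,0,0,0.2]]' 
python3 -m creep '[[0,0,0,0,0,0,0.2],[0,0,0,0,0,0,0.2]]' 
python3 st.py sauc 0.0291
```

```text
time_s: 18.7
tool_pos: [0.6217, -0.1816, 0.1621]
orientation: [0.002, 0.709, 0.705, 0.0]
ft_force: [1.8, -0.8, -1.8]
finger_gap: 0.48
time_s: 19.12
tool_pos: [0.6185, -0.1777, 0.0549]
orientation: [-0.002, 0.708, 0.706, -0.001]
ft_force: [0.4, 0.1, -0.7]
finger_gap: 0.48
time_s: 19.28
tool_pos: [0.6203, -0.1784, 0.0583]
orientation: [0.0, 0.708, 0.706, 0.0]
ft_force: [-0.1, 0.1, 0.9]
finger_gap: 0.483
t 19.28 pos [ 0.6203 -0.1784  0.0583] gap 0.483 F [-0.1  0.1  0.9] j [-0.41  0.56 -0.05  0.96  0.    1.17]
turn [ 0.     0.    -0.001]
dworld [ 0.0007  0.0004 -0.0292] scaled [0.001 0.001 0.058]
```

```bash
python3 -m creep '[[-0.002,0.001,0.02,0,0,0,0.2],[-0.002,0.001,0.035,0,0,0,0.2],[-0.002,0.001,0.045,0,0,0,0.2],[-0.002,0.001,0.052,0,0,0,0.2],[-0.002,0.001,0.055,0,0,0,0.2]]' 
python3 -m creep '[[0,0,0.001,0,0,0,0.2],[0,0,0.002,0,0,0,0.2],[0,0,0.002,0,0,0,0.2]]' 
python3 -m creep '[[0,0,0.001,0,0,0,0.2],[0,0,0.002,0,0,0,0.2],[0,0,0.002,0,0,0,0.2]]' 
python3 st.py sauc 0.0291
```

```text
time_s: 19.7
tool_pos: [0.62, -0.1791, 0.0291]
orientation: [-0.0, 0.708, 0.706, -0.0]
ft_force: [-3.7, 2.0, 12.8]
finger_gap: 0.48
time_s: 19.95
tool_pos: [0.6203, -0.1792, 0.0292]
orientation: [0.0, 0.708, 0.706, 0.0]
ft_force: [-3.2, 0.9, 4.2]
finger_gap: 0.479
time_s: 20.2
tool_pos: [0.6203, -0.1792, 0.0291]
orientation: [0.0, 0.708, 0.706, 0.0]
ft_force: [-8.1, 1.7, 17.1]
finger_gap: 0.481
t 20.2 pos [ 0.6203 -0.1792  0.0291] gap 0.481 F [-8.1  1.7 17.1] j [-0.41  0.58 -0.09  0.9  -0.    1.17]
turn [ 0.     0.    -0.001]
dworld [ 0.0007  0.0012 -0.    ] scaled [0.002 0.001 0.   ]
```

It's seated. Releasing.

```bash
python3 -m creep '[[0,0,-0.001,0,0,0,0.6],[0,0,-0.001,0,0,0,0.8],[0,0,-0.001,0,0,0,1],[0,0,-0.001,0,0,0,1],[0,0,-0.001,0,0,0,1]]'
python3 -m creep '[[0,0,0,0,0,0,1],[0,0,0,0,0,0,1],[0,0,-0.03,0,0,0,1],[0,0,-0.08,0,0,0,1],[0,0,-0.15,0,0,0,1]]'
python3 -m creep '[[0,0,-0.08,0,0,0,1],[0,0,-0.16,0,0,0,1],[0,0,-0.22,0,0,0,1],[0,0,-0.26,0,0,0,1],[0,0,-0.27,0,0,0,1]]'
python3 - <<'E'
from fit import *
w=wcloud(); W=cloud(optics.get_image("top"));
for q in(w,W):
    p=band(q,(.62,-.178),.04,.08,.1); print(len(p),p.mean(0),circ(p))
    p=band(q,(.62,-.178),.065,.0085,.016); print("sauc",circ(p))
E
python3 st.py jar .24
```

```text
time_s: 20.62
tool_pos: [0.6203, -0.1792, 0.0281]
orientation: [-0.0, 0.708, 0.706, -0.0]
ft_force: [0.5, 0.1, 0.2]
finger_gap: 1.001
time_s: 21.03
tool_pos: [0.619, -0.1787, 0.102]
orientation: [-0.002, 0.708, 0.706, -0.001]
ft_force: [-0.4, 0.4, 0.6]
finger_gap: 1.0
time_s: 21.45
tool_pos: [0.6213, -0.1796, 0.2421]
orientation: [0.002, 0.708, 0.706, 0.001]
ft_force: [0.7, -0.4, -0.6]
finger_gap: 1.002
660 [ 0.6216637  -0.17544244  0.09166498] (array([ 0.6219, -0.1769]), 0.0145)
sauc (array([ 0.6218, -0.1773]), 0.0541)
127 [ 0.61980171 -0.17678553  0.09119712] (array([ 0.6205, -0.1775]), 0.014)
sauc (array([ 0.6215, -0.178 ]), 0.0537)
t 21.55 pos [ 0.6207 -0.1794  0.2388] gap 1.001 F [-0.4 -1.  -1.7] j [-0.41  0.48  0.31  1.4   0.    1.17]
turn [ 0.001  0.    -0.002]
dworld [-0.0262  0.4834  0.0012] scaled [ 0.967 -0.055 -0.003]
```

The bottle is centred in the saucer, with its top at 0.0915. Back to the jar on the mat.

```bash
python3 -m creep '[[0.07,-0.004,0,0,0,0,1],[0.15,-0.008,0,0,0,0,1],[0.23,-0.013,0,0,0,-0.001,1],[0.31,-0.018,0,0,0,-0.002,1],[0.39,-0.022,0,0,0,-0.002,1]]'
python3 -m creep '[[0.08,-0.005,0,0,0,0,1],[0.16,-0.009,0,0,0,0,1],[0.24,-0.013,0,0,0,0,1],[0.32,-0.018,0,0,0,0,1],[0.4,-0.023,0,0,0,0,1]]'
python3 -m creep '[[0.08,-0.005,0.02,0,0,0,1],[0.14,-0.008,0.06,0,0,0,1],[0.176,-0.01,0.12,0,0,0,1],[0.176,-0.01,0.16,0,0,0,1],[0.176,-0.01,0.16,0,0,0,1]]'
python3 st.py jar 0.037
python3 - <<'E'
from fit import *
w=wcloud();
p=band(w,(.593,.303),.05,.055,.075); print(len(p),p.mean(0),circ(p))
E
```

```text
time_s: 21.97
tool_pos: [0.6088, 0.0176, 0.2364]
orientation: [-0.001, 0.707, 0.707, -0.001]
ft_force: [0.4, 0.5, -0.6]
finger_gap: 1.001
time_s: 22.38
tool_pos: [0.5971, 0.2177, 0.2364]
orientation: [-0.001, 0.707, 0.707, -0.001]
ft_force: [0.8, -0.7, -0.1]
finger_gap: 1.001
time_s: 22.8
tool_pos: [0.5902, 0.3041, 0.1522]
orientation: [-0.002, 0.706, 0.708, -0.004]
ft_force: [-0.6, -0.2, -0.1]
finger_gap: 1.001
t 22.8 pos [0.5902 0.3041 0.1522] gap 1.001 F [-0.6 -0.2 -0.1] j [ 0.35  0.54  0.18  1.22 -0.    1.92]
turn [-0.004  0.002  0.001]
dworld [ 4.300e-03 -1.000e-04 -1.152e-01] scaled [0.   0.01 0.23]
3433 [0.59518164 0.30632424 0.06422659] (array([0.5952, 0.3045]), 0.0275)
```

```bash
python3 -m creep '[[0,0,0.06,0,0,0,1],[0,0,0.1,0,0,0,1],[0,0,0.1,0,0,0,1],[0,0,0.1,0,0,0,1]]'
python3 st.py jar 0.037
```

```text
time_s: 23.18
tool_pos: [0.5931, 0.303, 0.1089]
orientation: [-0.0, 0.707, 0.707, -0.0]
ft_force: [0.2, 0.4, 1.0]
finger_gap: 1.0
t 23.18 pos [0.5931 0.303  0.1089] gap 1.0 F [0.2 0.4 1. ] j [ 0.35  0.56  0.1   1.11 -0.    1.92]
turn [-0.  0.  0.]
dworld [ 0.0014  0.001  -0.0719] scaled [0.002 0.003 0.144]
```

```bash
python3 -m creep '[[0.003,0.003,0.04,0,0,0,1],[0.003,0.003,0.08,0,0,0,1],[0.003,0.003,0.12,0,0,0,1],[0.003,0.003,0.144,0,0,0,1],[0.003,0.003,0.144,0,0,0,1]]'
python3 -m creep '[[0,0,0,0,0,0,0.8],[0,0,0,0,0,0,0.6],[0,0,0,0,0,0,0.4],[0,0,0,0,0,0,0.3],[0,0,0,0,0,0,0.3]]' 30
python3 -m creep '[[0,0,0,0,0,0,0.3],[0,0,0,0,0,0,0.3],[0,0,0,0,0,0,0.3],[0,0,0,0,0,0,0.3],[0,0,0,0,0,0,0.3]]'; python3 st.py pan 0.24
```

```text
time_s: 23.6
tool_pos: [0.5946, 0.3048, 0.036]
orientation: [-0.0, 0.707, 0.707, -0.001]
ft_force: [-0.8, -0.1, 0.1]
finger_gap: 0.998
time_s: 24.02
tool_pos: [0.5956, 0.3056, 0.0384]
orientation: [0.001, 0.707, 0.707, 0.001]
ft_force: [-0.8, -1.5, 7.7]
finger_gap: 0.619
time_s: 24.43
tool_pos: [0.5956, 0.3056, 0.0384]
orientation: [0.001, 0.707, 0.707, 0.001]
ft_force: [-0.7, -1.5, 7.9]
finger_gap: 0.622
t 24.43 pos [0.5956 0.3056 0.0384] gap 0.622 F [-0.7 -1.5  7.9] j [ 0.35  0.61 -0.01  0.95 -0.    1.92]
turn [ 0.001 -0.     0.   ]
dworld [-0.1286 -0.2631  0.2016] scaled [-0.526 -0.257 -0.404]
```

Jar gripped at gap 0.62. Lifting it and taking it to the balance.

```bash
python3 -m creep '[[0,0,-0.02,0,0,0,0.3],[0,0,-0.06,0,0,0,0.3],[0,0,-0.12,0,0,0,0.3],[0,0,-0.19,0,0,0,0.3],[0,0,-0.26,0,0,0,0.3]]' 
python3 -m creep '[[-0.02,-0.01,-0.06,0,0,0,0.3],[-0.07,-0.035,-0.1,0,0,0,0.3],[-0.13,-0.065,-0.1,0,0,0,0.3],[-0.19,-0.095,-0.1,0,0,0,0.3],[-0.25,-0.125,-0.1,0,0,0,0.3]]'
python3 -m creep '[[-0.06,-0.03,0,0,0,0,0.3],[-0.12,-0.06,0,0,0,0,0.3],[-0.18,-0.09,0,0,0,0,0.3],[-0.23,-0.115,0,0,0,0,0.3],[-0.27,-0.13,0.02,0,0,0,0.3]]'
python3 -m creep '[[0,0,0.02,0,0,0,0.3],[0,0,0.06,0,0,0,0.3],[0,0,0.06,0,0,0,0.3]]'
python3 st.py pan 0.0604
python3 - <<'E'
from fit import *
w=wcloud()
p=band(w,(.46,.04),.11,.0275,.036); print("pan",rect(p))
E
```

```text
time_s: 24.85
tool_pos: [0.5942, 0.3052, 0.169]
orientation: [0.0, 0.707, 0.707, 0.0]
ft_force: [0.4, 0.5, -0.6]
finger_gap: 0.623
time_s: 25.27
tool_pos: [0.5315, 0.1792, 0.2179]
orientation: [0.001, 0.707, 0.708, 0.001]
ft_force: [0.0, -1.8, -0.6]
finger_gap: 0.615
time_s: 25.68
tool_pos: [0.4667, 0.0436, 0.2089]
orientation: [0.001, 0.707, 0.707, 0.001]
ft_force: [0.8, 0.4, -0.5]
finger_gap: 0.624
time_s: 25.93
tool_pos: [0.4662, 0.0448, 0.1752]
orientation: [-0.001, 0.707, 0.707, -0.001]
ft_force: [-0.6, 0.5, -0.8]
finger_gap: 0.618
t 25.93 pos [0.4662 0.0448 0.1752] gap 0.618 F [-0.6  0.5 -0.8] j [-0.08  0.19 -0.3   1.08  0.    1.49]
turn [-0.001 -0.     0.   ]
dworld [ 0.0008 -0.0023 -0.1148] scaled [-0.005  0.002  0.23 ]
pan (array([467.4,  42.9]), array([86.7, 86.9]), 78.9)
```

```bash
python3 -m creep '[[-0.002,0.002,0.05,0,0,0,0.3],[-0.002,0.002,0.1,0,0,0,0.3],[-0.002,0.002,0.15,0,0,0,0.3],[-0.002,0.002,0.18,0,0,0,0.3],[-0.002,0.002,0.2,0,0,0,0.3]]' 
python3 -m creep '[[0,0,0.01,0,0,0,0.3],[0,0,0.018,0,0,0,0.3],[0,0,0.022,0,0,0,0.3],[0,0,0.022,0,0,0,0.3]]'
python3 st.py pan 0.0604
```

```text
time_s: 26.4
tool_pos: [0.4685, 0.0445, 0.0762]
orientation: [-0.0, 0.707, 0.708, -0.0]
ft_force: [-0.7, -0.8, -1.5]
finger_gap: 0.617
time_s: 26.73
tool_pos: [0.4688, 0.0442, 0.0658]
orientation: [0.0, 0.707, 0.708, 0.0]
ft_force: [-0.2, 0.6, -1.6]
finger_gap: 0.617
t 26.73 pos [0.4688 0.0442 0.0658] gap 0.617 F [-0.2  0.6 -1.6] j [-0.08  0.29 -0.5   0.78  0.    1.49]
turn [0.    0.    0.001]
dworld [-0.0018 -0.0017 -0.0054] scaled [-0.003 -0.004  0.011]
```

```bash
python3 -m creep '[[-0.002,-0.003,0.003,0,0,0,0.3],[-0.002,-0.003,0.006,0,0,0,0.3],[-0.002,-0.003,0.009,0,0,0,0.3],[-0.002,-0.003,0.009,0,0,0,0.3]]'
python3 -m creep '[[0,0,0.001,0,0,0,0.3],[0,0,0.002,0,0,0,0.3],[0,0,0.002,0,0,0,0.3]]'
python3 st.py pan 0.0604
```

```text
time_s: 27.07
tool_pos: [0.4668, 0.0432, 0.0607]
orientation: [-0.0, 0.707, 0.707, -0.0]
ft_force: [-0.5, 0.0, -0.8]
finger_gap: 0.623
time_s: 27.32
tool_pos: [0.4669, 0.0431, 0.0604]
orientation: [0.0, 0.707, 0.707, 0.0]
ft_force: [-4.9, -0.1, 10.5]
finger_gap: 0.621
t 27.32 pos [0.4669 0.0431 0.0604] gap 0.621 F [-4.9 -0.1 10.5] j [-0.08  0.29 -0.51  0.77 -0.    1.49]
turn [0. 0. 0.]
dworld [ 0.0001 -0.0006  0.    ] scaled [-0.001  0.    -0.   ]
```

Seated, so release, retreat and check.

```bash
python3 -m creep '[[0,0,0,0,0,0,0.7],[0,0,0,0,0,0,0.8],[0,0,0,0,0,0,1],[0,0,0,0,0,0,1],[0,0,0,0,0,0,1]]'
python3 -m creep '[[0,0,0,0,0,0,1],[0,0,0,0,0,0,1],[0,0,-0.03,0,0,0,1],[0,0,-0.08,0,0,0,1],[0,0,-0.15,0,0,0,1]]'
python3 -m creep '[[0,0,-0.08,0,0,0,1],[0,0,-0.15,0,0,0,1],[0,0,-0.2,0,0,0,1],[0,0,-0.22,0,0,0,1],[0,0,-0.22,0,0,0,1]]'
python3 -m creep '[[0,0,0,0,0,0,1],[0,0,0,0,0,0,1],[0,0,0,0,0,0,1]]'
python3 - <<'E'
from fit import *
w=wcloud(); p=band(w,(.467,.042),.05,.075,.1); print("wrist jar",p.mean(0),circ(p)); p=band(w,(.46,.04),.11,.0275,.036); print("pan",rect(p))
W=cloud(optics.get_image("top"));S=cloud(optics.get_image("side"))
for q in (W,S):
  for n,c,rad,z0,z1 in [("lid",(.467,.042),.05,.075,.1),("stopper",(.424,-.344),.03,.143,.165),("plate",(.424,-.344),.07,.0385,.046),("cap",(.621,-.178),.04,.08,.1),("sauc",(.621,-.178),.065,.0085,.016),("tubecap",(.454,-.13),.03,.045,.07),("meter",(.668,.085),.05,.012,.03),("tip",(.608,-.31),.06,.02,.05)]:
    p=band(q,c,rad,z0,z1); print(n,len(p), circ(p) if len(p) else "",p[:,2].mean().round(4))
for n in("side","top"): cv2.imwrite(f"pics/f_{n}.png",optics.get_image(n)["frame"][:,:,::-1])
E
python3 st.py
```

```text
time_s: 27.73
tool_pos: [0.4669, 0.0432, 0.0597]
orientation: [-0.0, 0.707, 0.707, -0.0]
ft_force: [0.1, 0.0, -0.8]
finger_gap: 0.999
time_s: 28.15
tool_pos: [0.4655, 0.0432, 0.1341]
orientation: [-0.001, 0.707, 0.707, -0.001]
ft_force: [1.8, -0.1, -0.1]
finger_gap: 1.001
time_s: 28.57
tool_pos: [0.4679, 0.0431, 0.2471]
orientation: [0.002, 0.707, 0.707, 0.001]
ft_force: [0.7, 0.8, -0.5]
finger_gap: 1.001
time_s: 28.82
tool_pos: [0.4663, 0.0432, 0.2436]
orientation: [-0.001, 0.707, 0.707, -0.001]
ft_force: [-0.1, 0.2, 0.5]
finger_gap: 1.0
wrist jar [0.46838697 0.04348148 0.08623222] (array([0.4683, 0.0422]), 0.0273)
pan (array([467.6,  42.9]), array([86.4, 87.2]), 78.6)
lid 0  nan
stopper 97 (array([ 0.4244, -0.3451]), 0.0116) 0.1493
plate 512 (array([ 0.4238, -0.3442]), 0.0482) 0.0404
cap 127 (array([ 0.6208, -0.1775]), 0.014) 0.0909
sauc 310 (array([ 0.6208, -0.1784]), 0.0536) 0.0111
tubecap 100 (array([ 0.4557, -0.1316]), 0.0129) 0.0566
meter 496 (array([0.6687, 0.085 ]), 0.0359) 0.0215
tip 542 (array([ 0.6087, -0.3117]), 0.0371) 0.0388
lid 476 (array([0.4655, 0.0423]), 0.0276) 0.0854
stopper 56 (array([ 0.421 , -0.3432]), 0.0137) 0.1488
plate 316 (array([ 0.4116, -0.345 ]), 0.0568) 0.0411
cap 100 (array([ 0.6154, -0.177 ]), 0.0156) 0.0892
sauc 248 (array([ 0.6211, -0.1765]), 0.0557) 0.0113
tubecap 105 (array([ 0.4533, -0.1307]), 0.0141) 0.0551
meter 516 (array([0.6671, 0.0859]), 0.0365) 0.0214
tip 218 (array([ 0.6099, -0.308 ]), 0.0358) 0.0356
t 29.07 pos [0.4667 0.0432 0.2444] gap 1.003 F [-0.1 -0.3 -0.3] j [-0.08  0.16 -0.15  1.26  0.    1.49]
turn [-0.    -0.     0.001]<stdin>:6: RuntimeWarning: Mean of empty slice.
  ret = ret.dtype.type(ret / rcount)
```

View pics/f_side.png

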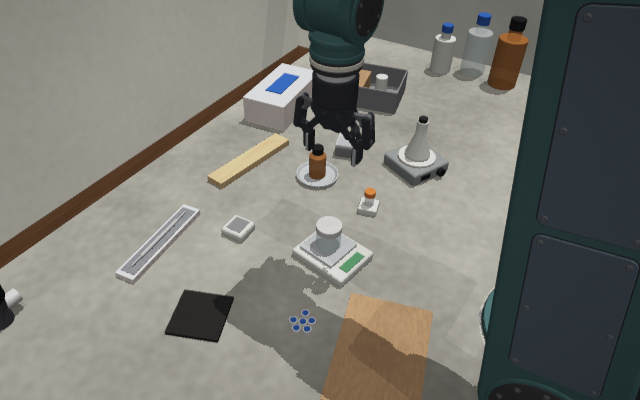

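View pics/f_top.png

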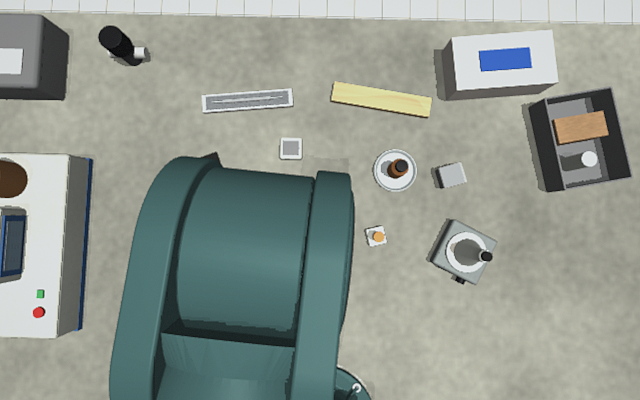

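The side view shows the jar on the pan (330,240), the bottle in the saucer (318,165) and the flask on the plate (422,140), all upright. The gripper is clear of everything and the bystanders haven't moved. Handing in.

```bash
python3 -c "
from workcell import sign_off; print(sign_off())"
```

```text
the job is handed in; nothing more can be done
None
```

All three containers are on their places and the job is handed in. I parked the jar on the rubber mat, moved the flask to the stirrer and the bottle to the saucer, then took the jar from the mat to the balance. The robot clock stood at about 29 s at the end.

**Centring:** in the last top and wrist images each container is within about 1 mm of the middle of its place and standing at the right height. All look upright in the side view.

**Bystanders:** the meter, tube and tip box still measure within about 1 mm of their starting positions in the top camera. The tip box is partly hidden in the side view.

**Disagreements and gaps:**
- The side camera reads up to about 5 mm differently from the other two. I relied on the top and wrist cameras, which agreed within about 1–2 mm.
- The top camera's view of the jar was blocked by the arm at the end, so its final position comes from the wrist and side cameras.
- `sign_off()` gave no verdict.

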